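Feed the tube to the length stop

ROBOT

A 6-joint arm with a two-finger parallel gripper is mounted at the origin on a cart in front of the work surface, level with it; the furniture and walls round the work are solid. World frame = base frame: x ahead of the robot, y to its left, z up, the work surface at z = 0. Lengths are in m, angles in rad, forces in N, time in s.
With the tool pointing down it reaches from about 0.375 to 0.925 m from the base axis. Payload 5.7 kg.
Tool frame: the origin (TCP) lies between the finger pads; the fingertips stand 25 mm ahead of it and the grasp point (between the pads) lies 6 mm ahead of it (r.tcp_to_tips is the z of the fingertips in the tool frame, in m); z points along the fingers, y is the direction in which the jaws open and shut (so a half turn about z gives the same grasp; the last joint's range is limited). The gripper opens to 85 mm and grips with 20 to 120 N. Pads are 22 mm wide; open, the fingers measure 114 mm over their backs; the gripper's body (76 mm by 85 mm) begins 54 mm behind the grasp point. The pads swing forward as they close: fully open they stand 13 mm farther back than shut.
Start: joints at [-1.422, 0.359, 1.51, -0, 1.272, -0.115], TCP at [0.156, -0.579, 0.256] pointing down, gripper open.
Joint ranges: [-2.97, 2.97], [-1.01, 2.36], [0.21, 2.38], [-0.96, 4.11], [0.2, 2.71], [-2.98, 2.98]. Speed limits (rad/s): [2.39, 2.39, 3.14, 3.14, 3.14, 3.14].

INTERFACE

Orientations are given as a rotation vector (axis times angle).
In Python, from bench import observe, vision, job, r gives the robot as it stands.
- The arm moves only by the shell command python3 -m jog 'ROWS' [OPENING] [FORCE]. ROWS is JSON, a list of rows, each a list of 4 numbers: the shift along the tool's x, y, z each as a share of 500 mm, from -1 to 1, then the turn about the tool's z as a share of pi/2 rad, from -1 to 1. A call has 1 to 12 rows; each row is the pose to reach, as a shift and turn from the pose measured when the call began, along the tool's axes at that moment; what a row does not reach only later rows make up. A row lasts 1/8 s, in which the tool goes at most 62.5 mm and 10.7 degrees, less where a joint would pass 70% of its speed; a pose out of reach is approached as far as the arm can. A call with a number of a shift or a turn outside -1 to 1 is refused whole. A call with a gripper value outside its range is refused whole. OPENING is the gripper's target within -1 to 1 (fully open at 1, half-way at 0, shut at -1), set as the call begins (- or left out, the last holds). The fingers move at their own pace and stop on an object; FORCE is the grip in N (left out, the last holds). Time passes only in rows, so rows that repeat a pose let the fingers close. It gives the time, the measured TCP pose, the force and the opening at its end, in the units of the state.
- observe(): the state, without advancing time (a new reading comes with each control period).
- vision.snapshot(name): name is "scene" or "top"; returns (picture, depth): 480x640x3 uint8, red, green, blue; 480x640 float32, m along the optical axis (not along the pixel's ray), 0 where there is no reading.
- vision.camera_info(name): a dict with "vfov" (degrees; the focal length in pixels is half the picture's height over the tangent of half this angle, whatever the lens; pixels are square), "cx", "cy" (the principal point, pixels), "dist" ([k1, k2, p1, p2, k3] as OpenCV has them; the pictures are not rectified), "view" (4x4, takes a point from world to camera coordinates). Camera axes: x right, y down, z forward; pixel columns grow to the right and rows downward; lengths in m; the calibration is good to about 2 mm. A picture is of the moment at which its call begins. camera_info takes no time and is no camera call.
- job.finish_job(): hands the job in, once; it reports no verdict.
The state is a dict: "time": time; "qpos": joint angles; "dq": joint speeds; "joint_efforts": joint torques, N m; "ee_pos": TCP position; "orientation": TCP orientation; "contact_force": force on the tool from outside, world axes, zero at the start; "ft_torque": the same for the moment, N m; "finger_gap": finger opening in m.
Only numpy, scipy, OpenCV 4.12 (cv2) and the standard library are available. Lean on these libraries where they do the work, as an engineer would, in place of code of your own. Each camera call takes 0.05 s, during which the arm holds its last target. There are 200 camera calls.

TASK

Set the tube in the cut-off jig to its next length: press down the sprung brake pad in the middle of the sliding pusher to free it, keep the pad down and push the pusher along the rail until it sits gently against the clamped stop, taking the tube ahead of it, then let the pad come up so that the brake grips again. Use closed fingertips on the pad only: do not drag the pusher with its brake on, do not touch, pinch or lift the tube, push slowly enough that the tube does not shoot ahead, and leave the other things lying where they are.

Things in the scene. Friction and masses are not known exactly. Their poses are not given: they have to be found in the camera images.
- jig: Tube cut-off jig fixed to the bench: aluminium rail 44 mm wide, 20 mm high, with a steel V channel on top. Origin on the bench under the rail's centre line, at the middle of the pusher's travel; z up, +y along the rail in the feed direction, towards the saw guide (dark block 48 x 30 mm, 57 mm high, at y = 204 to 234 mm). Rail and screwed lugs reach from y = -131 to +262 mm.
- feed_slide (a joint): Travel of the dark pusher (58 mm across the rail, 64 mm long, 48 mm high) along the jig's +y, in m: 0 with its centre over the jig's origin, grows towards stop and saw guide. It resists about 15 to 20 N with the brake on, about 2 N with the pad down. The brake pad sits at its centre.
- brake_pad (a joint): How far the brake pad is pressed down, in m: 0 up (brake on), 0.006 fully down. A spring lifts it: about 7 N to start it, 9 N fully down. The brake is off from about 0.001 on; 0.003 to 0.005 is a good depth to push with.
- pad_top (a point): Centre of the pad's flat top, 58 mm above the bench when up; moves with the pad. The pad is a ribbed aluminium plate 42 x 42 mm on the middle of the pusher, with ridges 2.5 mm high, 4 mm wide along its front and back edges (y = +19, -19 mm): fingertips pressed on the flat between them take the pusher along. Axes as the jig's.
- slide_face (a point): Middle of the top edge of the pusher's front face, which meets the stop: 32 mm ahead (+y) of the pad's centre, 48 mm above the bench. Axes as the jig's.
- stop_face (a point): Middle of the top edge of the stop's face that looks at the pusher, 48 mm above the bench; axes as the jig's. The stop is a plain steel saddle across the rail, 58 mm wide, 20 mm long in the feed direction, with a brass thumbscrew, top 61 mm above the bench. It is clamped fast, at another place on the rail every time; the tube passes under it.
- stop: The stop itself (see stop_face): origin on the bench under the middle of the face that looks at the pusher, axes as the jig's. Its clamp would slip if it were pushed hard (over 15 N).
- pusher_tip (a point): Centre of the tip of the steel pusher pin (9 mm diameter), on the tube's axis, 40 mm ahead of the pad's centre, 31 mm above the bench: it pushes the tube's rear end. Axes as the jig's.
- tube: Loose tube 200 mm long, 12 mm diameter, 30 g, with a strip of tape, lying in the V channel. Origin under the middle of its length, at its underside (25 mm above the bench); y along its length, so its rear end is 100 mm behind the origin. At the start a gap of at least 2 mm separates it from the pusher's pin.
- tweezers: Loose steel tweezers 122 mm long, 8 mm high, lying beside the rail on the robot's side. Origin at the middle of the underside. To be left alone.
- needle_file: Loose file with a handle, 223 mm long, 20 mm high, lying beside the rail on the far side. Origin at the middle of the underside. To be left alone.
- cork_block: Loose cork sanding block 51 x 86 x 29 mm, on the far side of the rail near the pusher. Origin at the middle of the underside. To be left alone.
- try_square: Loose small try square 75 x 118 x 12 mm to the right of the jig. Origin at the middle of the underside. To be left alone.
- caliper: Loose vernier caliper 73 x 180 x 8 mm to the right. Origin at the middle of the underside. To be left alone.

How it is judged:
On the way, in this order (a step that is already met when the one before it is completed fails the run):
1. the brake pad is pressed down (value of joint brake_pad above 0.0015 m), for 0.1 s.
2. with the pad down, the pusher reaches the stop (y of slide_face in the frame of stop_face above -0.002 m and value of joint brake_pad above 0.001 m), for 0.1 s.
At the end, for the whole second after the job is handed in: The pusher's face is within 2 mm of the stop, the brake pad is up again (less than 0.7 mm down), the pusher stands still, and the tube rests in the V channel (within 4 mm sideways, not raised by 5 mm) with its rear end at the pusher's pin (gap under 4 mm) (y of slide_face in the frame of stop_face above -0.002 m and value of joint brake_pad below 0.0007 m and velocity of joint feed_slide between -0.003 and 0.003 m/s and y of tube in the frame of pusher_tip between 0.097 and 0.104 m and x of tube in the frame of pusher_tip between -0.004 and 0.004 m and height (world z) of tube below 0.03 m and linear speed of tube below 0.01 m/s); the robot touches nothing.
It fails at once if the pusher is dragged along (faster than 10 mm/s) with its brake on (value of joint brake_pad below 0.0005 m and (velocity of joint feed_slide above 0.01 m/s or velocity of joint feed_slide below -0.01 m/s)).
It fails at once if the tube is touched by the fingers (contact force between the fingers and tube above 0.5 N).
It fails at once if the stop is pushed hard enough to shift its clamp (over 15 N) (contact force between anything else and stop above 15 N).
It fails at once if the tube is lifted out of its channel (height (world z) of tube above 0.035 m).
It fails at once if a thing lying around (tweezers, file, cork block, try square, caliper) is moved by more than 10 mm (distance of any of tweezers, needle_file, cork_block, try_square, caliper from where it was at the start of the episode above 0.01 m).
It also fails if it takes over 30 s, if anything falls off the work surface, if the arm or the gripper's body presses on something with over 40 N, if the wrist force passes 120 N, or if a joint passes its speed limit or range.

## Working session

There is one attempt and no reset: what is moved stays moved. The work goes in short steps, Python scripts to look and compute and a shell command to move; the robot and the scene stay as the last step left them, time stands still between calls to the robot, and variables do not carry over. Pictures are saved under pics/ and viewed, on a budget of 10 in all, crops included, one or two more only if the job needs it, and the job is handed in when it is done.

```bash
mkdir -p pics; cat > h.py <<'E'
import numpy as np, cv2
from bench import observe, vision, job, r
def snap(n,f=None):
    p,d=vision.snapshot(n)
    np.savez('last_%s.npz'%n,p=p,d=d)
    if f: cv2.imwrite('pics/'+f,p[:,:,::-1])
    return p,d
def cam(n):
    c=vision.camera_info(n); f=240/np.tan(np.radians(c['vfov'])/2)
    K=np.array([[f,0,c['cx']],[0,f,c['cy']],[0,0,1]]); return K,np.array(c['dist'],float),np.array(c['view'])
def ray(n,uv,z):
    K,D,V=cam(n); q=cv2.undistortPoints(np.array(uv,float).reshape(-1,1,2),K,D).reshape(-1,2)
    d=np.c_[q,np.ones(len(q))]@V[:3,:3]; o=-V[:3,:3].T@V[:3,3]
    return o+d*((z-o[2])/d[:,2])[:,None]
def cloud(n,d):
    K,D,V=cam(n); v,u=np.mgrid[:480,:640]; q=cv2.undistortPoints(np.c_[u.ravel(),v.ravel()].astype(float).reshape(-1,1,2),K,D).reshape(-1,2)
    P=np.c_[q,np.ones(len(q))]*d.reshape(-1,1); return ((P-V[:3,3])@V[:3,:3]).reshape(480,640,3)
def proj(n,P):
    K,D,V=cam(n); return cv2.projectPoints(np.array(P,float).reshape(-1,1,3),cv2.Rodrigues(V[:3,:3])[0],V[:3,3],K,D)[0].reshape(-1,2)
E
python3 - <<'E'
from h import *
print(observe()); print(r.tcp_to_tips)
for n in('top','scene'):
    snap(n,n+'0.png'); print(vision.camera_info(n))
E
```

```text
{'time': 0.0, 'qpos': array([-1.42211705e+00,  3.59501533e-01,  1.51143826e+00,  1.75720586e-05,
        1.27247196e+00, -1.15046759e-01]), 'dq': array([-0.00012827, -0.00128098,  0.00138563, -0.00114722,  0.00160385,
       -0.00133652]), 'joint_efforts': array([ 1.96531881e-03, -5.27610111e+01, -2.78619915e+01, -1.35334722e-04,
        1.31144724e-02, -1.21237164e-05]), 'ee_pos': array([ 0.15634349, -0.57862407,  0.25545338]), 'orientation': array([-3.11251716e+00, -4.12813174e-01,  2.16647372e-05]), 'contact_force': array([0.39658578, 0.41658573, 0.07389535]), 'ft_torque': array([-0.0258758 ,  0.03950349,  0.0090188 ]), 'finger_gap': 0.08560289345394026}
0.025
{'vfov': 47.13485456940168, 'cx': 313.76430213863483, 'cy': 241.48820286143012, 'dist': array([-0.03657281,  0.        ,  0.        ,  0.        ,  0.        ]), 'view': array([[-0.02629032, -0.99949127, -0.01805616,  0.30056426],
       [-0.98648128,  0.02886227, -0.16131229,  0.51285459],
       [ 0.16175136,  0.01357111, -0.98673822,  1.21680328],
       [ 0.        ,  0.        ,  0.        ,  1.        ]])}
{'vfov': 49.919107792246, 'cx': 314.5101229483799, 'cy': 240.61520492470453, 'dist': array([-0.08516413,  0.        ,  0.        ,  0.        ,  0.        ]), 'view': array([[-0.75571782, -0.65481743, -0.01023217,  0.58631193],
       [-0.3019895 ,  0.36230158, -0.88178223,  0.11458103],
       [ 0.58111351, -0.66328855, -0.47154575,  0.86175548],
       [ 0.        ,  0.        ,  0.        ,  1.        ]])}
```

View pics/top0.png

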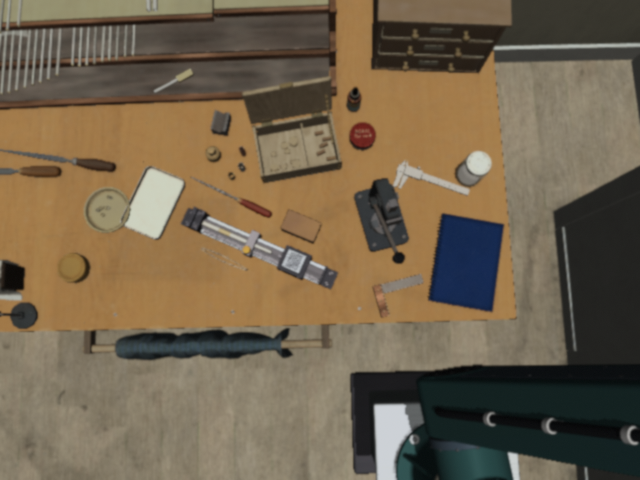

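View pics/scene0.png

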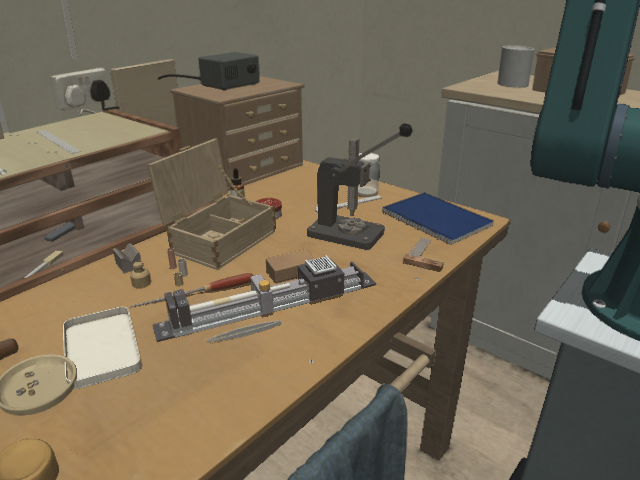

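Top view: pusher with pad at (294,261), stop at (252,243), saw guide at (194,218), right end lug at (330,276). In the scene view the pad is at (320,266) and the stop at (262,295). Next I measure with the cloud and zoomed crops.

```bash
python3 - <<'E'
from h import *
for n,(u0,v0,u1,v1) in dict(top=(175,195,345,295),scene=(145,240,385,350)).items():
    L=np.load('last_%s.npz'%n); p,d=L['p'],L['d']
    c=p[v0:v1,u0:u1,::-1]
    s=4 if n=='top' else 3
    cv2.imwrite(f'pics/{n}_crop.png',cv2.resize(c,None,fx=s,fy=s,interpolation=cv2.INTER_CUBIC))
    C=cloud(n,d)
    for nm,uv in dict(top=dict(pad=(294,261),stop=(252,243),saw=(194,218),rail=(270,251),bench=(250,280)),scene=dict(pad=(320,266),stop=(262,300),saw=(180,300))).get(n).items():
        print(n,nm,C[uv[1],uv[0]].round(4))
    m=np.zeros((480,640),bool); m[v0:v1,u0:u1]=1
    for lo,hi in((.010,.03),(.04,.053),(.053,.066)):
        P=C[m&(C[...,2]>lo)&(C[...,2]<hi)&(d>0)]
        print(lo,hi,len(P),np.round(P[:,:2].min(0),3),np.round(P[:,:2].max(0),3))
E
```

```text
top pad [0.4749 0.3315 0.0629]
top stop [0.5217 0.4282 0.0441]
top saw [0.582  0.5602 0.0554]
top rail [0.5036 0.388  0.033 ]
top bench [4.408e-01 4.393e-01 2.000e-04]
0.01 0.03 2041 [0.416 0.241] [0.648 0.617]
0.04 0.053 627 [0.437 0.293] [0.607 0.579]
0.053 0.066 627 [0.449 0.306] [0.608 0.578]
scene pad [0.4712 0.3363 0.0573]
scene stop [0.5003 0.4483 0.0329]
scene saw [0.5706 0.5558 0.058 ]
0.01 0.03 4505 [0.423 0.126] [0.8  0.58]
0.04 0.053 1138 [0.436 0.29 ] [0.766 0.58 ]
0.053 0.066 907 [0.447 0.305] [0.72 0.58]
```

View pics/top_crop.png

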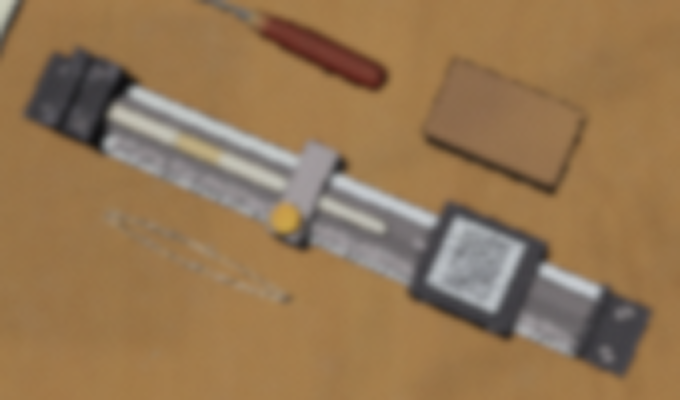

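View pics/scene_crop.png

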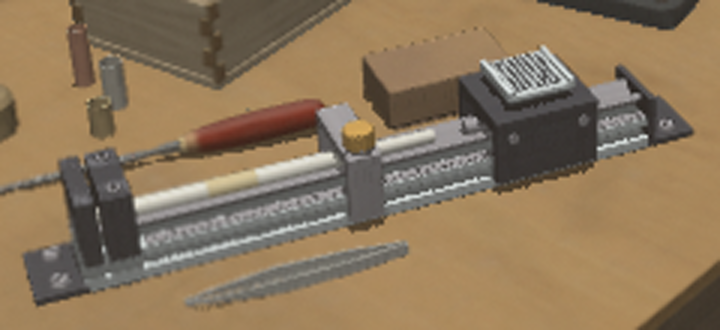

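Crops: pad centre at about (294,261) full frame, stop spanning (247–261, 231–256) with thumbscrew (246,249), tube rear end about 4–6 px ahead of the pin. Now precise numbers and obstacle heights.

```bash
python3 - <<'E'
from h import *
L=np.load('last_top.npz'); p,d=L['p'],L['d']; C=cloud('top',d)
S=np.load('last_scene.npz'); ps,ds=S['p'],S['d']; CS=cloud('scene',ds)
# rail direction: bench-excluded points
def rg(P,lo,hi,x=(.41,.65),y=(.2,.63)): return (P[...,2]>lo)&(P[...,2]<hi)&(P[...,0]>x[0])&(P[...,0]<x[1])&(P[...,1]>y[0])&(P[...,1]<y[1])
pad0=np.array([.475,.3315]); th=np.radians(64.9)
for it in range(4):
    e=np.array([np.cos(th),np.sin(th)]); n=np.array([e[1],-e[0]])
    out=[]
    for Q in(C,CS):
        P=Q[rg(Q,.012,.07)]; q=P[:,:2]-pad0; a=q@e; b=q@n
        k=(abs(b)<.035)&(a>-.13)&(a<.28); 
        bins=np.arange(-.06,.2,.01); mid=[];aa=[]
        for t in bins:
            w=b[k&(abs(a-t)<.005)]
            if len(w)>8: mid.append((np.percentile(w,3)+np.percentile(w,97))/2); aa.append(t)
        s,c=np.polyfit(aa,mid,1); out.append((s,c))
    th-=np.arctan(out[0][0]); print(np.degrees(th),out)
e=np.array([np.cos(th),np.sin(th)]); n=np.array([e[1],-e[0]])
for nm,Q,pp in(('top',C,p),('scene',CS,ps)):
    g=pp.astype(int).sum(2)
    q=Q[...,:2]-pad0; a=q@e; b=q@n
    m=rg(Q,.045,.075)&(abs(a)<.06)&(abs(b)<.04)
    print(nm,'pusher a',np.percentile(a[m],[1,99]),'b',np.percentile(b[m],[1,99]))
    mp=rg(Q,.053,.075)&(abs(a)<.04)&(abs(b)<.04); 
    print(' pad a',np.percentile(a[mp],[1,50,99]),'b',np.percentile(b[mp],[1,50,99]),'z',np.median(Q[mp][:,2]))
    ms=rg(Q,.038,.075)&(a>.06)&(a<.18)&(abs(b)<.05)
    print(' stop a',np.percentile(a[ms],[1,50,99]),'b',np.percentile(b[ms],[1,99]),ms.sum())
    mg=rg(Q,.045,.075)&(a>.18)&(abs(b)<.05); print(' saw a',np.percentile(a[mg],[1,99]),'b',np.percentile(b[mg],[1,99]))
# bright pad centroid in top, ray
for nm,pp,Q in(('top',p,C),('scene',ps,CS)):
    sat=pp.max(2).astype(int)-pp.min(2); q=Q[...,:2]-pad0
    m=((pp.min(2)>110)&(sat<40)&(np.hypot(q[...,0],q[...,1])<.035)&(Q[...,2]>.05)).astype(np.uint8)
    c=max(cv2.findContours(m,0,2)[0],key=cv2.contourArea); (u,v),wh,an=cv2.minAreaRect(c)
    M=cv2.moments(c); print(nm,'pad px',u,v,wh,an, ray(nm,[(u,v),(M['m10']/M['m00'],M['m01']/M['m00'])],.0595))
# obstacles
for nm,Q in(('top',C),('scene',CS)):
    for lo,hi in((.1,.15),(.15,.2),(.2,.25),(.25,.35)):
        m=(Q[...,2]>lo)&(Q[...,2]<hi)&(Q[...,0]>.3)&(Q[...,0]<.75)&(Q[...,1]>-.6)&(Q[...,1]<.7)
        if m.any(): print(nm,lo,Q[m].min(0).round(3),Q[m].max(0).round(3),m.sum())
E
```

```text
64.78975980496601 [(np.float64(0.0019240567456609774), np.float64(-5.524915445977383e-05)), (np.float64(-0.007061430511279264), np.float64(-0.006025924372546094))]
64.78602810861167 [(np.float64(6.513038815986475e-05), np.float64(-5.407155267636795e-05)), (np.float64(-0.008962138162712999), np.float64(-0.006026979155015215))]
64.7883621147097 [(np.float64(-4.073609119454626e-05), np.float64(-5.6643721658983866e-05)), (np.float64(-0.009024808091772979), np.float64(-0.006027225648086977))]
64.78602351904195 [(np.float64(4.081619429769873e-05), np.float64(-5.406990714057618e-05)), (np.float64(-0.008986494137442947), np.float64(-0.006026974325885725))]
top pusher a [-0.02919363  0.03330304] b [-0.02794226  0.02837793]
 pad a [-0.01840013  0.00234011  0.02285874] b [-2.04807467e-02 -3.76213244e-06  2.06649223e-02] z 0.058259378609709964
 stop a [0.10110244 0.11122988 0.16826213] b [-0.02858752  0.02854294] 256
 saw a [0.23556704 0.26500439] b [-0.02360452  0.02365916]
scene pusher a [-0.0310614   0.03166839] b [-0.02931492  0.02556797]
 pad a [-0.02093068  0.00011704  0.02096771] b [-0.02
[... 288 characters left out ...]
73438 [[0.47600041 0.33270521 0.0595    ]
 [0.47596042 0.33317412 0.0595    ]]
scene pad px 320.77899169921875 264.17169189453125 (15.425926208496094, 28.767269134521484) 76.60750579833984 [[0.47172992 0.33357039 0.0595    ]
 [0.47046506 0.33369974 0.0595    ]]
top 0.1 [ 0.534 -0.113  0.1  ] [0.707 0.168 0.15 ] 274
top 0.15 [0.522 0.101 0.15 ] [0.637 0.167 0.199] 857
top 0.2 [0.442 0.115 0.2  ] [0.578 0.146 0.25 ] 227
top 0.25 [0.44  0.114 0.25 ] [0.463 0.136 0.266] 122
scene 0.1 [ 0.435 -0.6    0.1  ] [0.746 0.168 0.15 ] 2443
scene 0.15 [ 0.432 -0.6    0.15 ] [0.75  0.167 0.2  ] 1879
scene 0.2 [0.44  0.112 0.2  ] [0.574 0.144 0.25 ] 271
scene 0.25 [0.44  0.114 0.25 ] [0.461 0.138 0.264] 107
```

```bash
cat >> h.py <<'E'
from scipy.spatial.transform import Rotation as R
def share(wp,s=None):
    s=s or observe(); M=R.from_rotvec(s['orientation']).as_matrix()
    for w in wp: print(w,((np.array(w)-s['ee_pos'])@M/.5).round(3))
    print('toolx ang',np.degrees(np.arctan2(M[1,0],M[0,0])),'tilt',M[:,2].round(4))
E
python3 - <<'E'
from h import *
for n in('top','scene'):
    C=cloud(n,np.load(f'last_{n}.npz')['d'])
    for lo,hi in((-.5,.02),(.02,.1),(.1,.2),(.2,.3),(.3,.5)):
        m=(C[...,2]>lo)&(C[...,2]<hi)&(C[...,0]>.1)&(C[...,0]<.8)&(C[...,1]>-.9)&(C[...,1]<-.25)
        if m.sum()>20: print(n,lo,np.percentile(C[m],1,axis=0).round(2),np.percentile(C[m],99,axis=0).round(2),m.sum())
share([(.156,-.579,.39),(.3,-.4,.39),(.42,-.2,.39),(.475,.333,.39),(.4747,.3333,.13)])
E
```

```text
top -0.5 [ 0.2  -0.59 -0.5 ] [ 0.72 -0.57 -0.13] 10223
scene -0.5 [ 0.14 -0.59 -0.49] [ 0.71 -0.57  0.01] 17938
scene 0.02 [ 0.44 -0.59  0.02] [ 0.72 -0.57  0.1 ] 2244
scene 0.1 [ 0.23 -0.88  0.1 ] [ 0.74 -0.57  0.2 ] 4313
scene 0.2 [ 0.28 -0.89  0.2 ] [ 0.64 -0.73  0.3 ] 1776
scene 0.3 [ 0.28 -0.9   0.3 ] [ 0.51 -0.73  0.3 ] 49
(0.156, -0.579, 0.39) [-0.001  0.    -0.269]
(0.3, -0.4, 0.39) [ 0.371 -0.27  -0.268]
(0.42, -0.2, 0.39) [ 0.707 -0.594 -0.268]
(0.475, 0.333, 0.39) [ 1.091 -1.595 -0.266]
(0.4747, 0.3333, 0.13) [ 1.09  -1.594  0.254]
toolx ang 15.116168335619037 tilt [-3.0e-04  1.6e-03 -1.0e+00]
```

```bash
python3 -m jog '[[0,0,-0.12,0],[0.05,-0.03,-0.25,0],[0.18,-0.13,-0.27,0],[0.3,-0.21,-0.27,0],[0.37,-0.27,-0.27,0],[0.46,-0.36,-0.27,-0.1],[0.55,-0.45,-0.27,-0.2],[0.64,-0.53,-0.27,-0.3],[0.7,-0.6,-0.27,-0.4],[0.72,-0.7,-0.27,-0.5],[0.74,-0.8,-0.27,-0.553],[0.76,-0.9,-0.27,-0.553]]' -1 60; python3 -c "
from h import *
share([(.47,.2,.39),(.475,.333,.39),(.4747,.3333,.15)])"
```

```text
time: 1.6
ee_pos: [0.4054, -0.0437, 0.391]
orientation: [-2.649, -1.685, -0.001]
contact_force: [0.9, 0.3, -0.7]
finger_gap: -0.0006
(0.47, 0.2, 0.39) [ 0.496 -0.089  0.003]
(0.475, 0.333, 0.39) [ 0.741 -0.193  0.003]
(0.4747, 0.3333, 0.15) [ 0.741 -0.193  0.483]
toolx ang 64.93162092907271 tilt [-7.e-04  2.e-03 -1.e+00]
```

```bash
python3 -m jog '[[0.12,-0.03,0,0],[0.24,-0.06,0,0],[0.36,-0.09,0,0],[0.48,-0.12,0,0],[0.6,-0.16,0,0],[0.7,-0.185,0.03,0],[0.741,-0.193,0.12,0],[0.741,-0.193,0.24,0],[0.741,-0.193,0.36,0],[0.741,-0.193,0.46,0],[0.741,-0.193,0.5,0],[0.741,-0.193,0.5,0]]'; python3 - <<'E'
from h import *
print(observe()['ee_pos'])
share([(.4747,.3333,.141),(.4747,.3333,.085)])
for n,(u0,v0,u1,v1) in dict(top=(235,205,345,295),scene=(240,210,390,320)).items():
    p,d=snap(n); c=p[v0:v1,u0:u1,::-1]; cv2.imwrite(f'pics/{n}1.png',cv2.resize(c,None,fx=4,fy=4,interpolation=2))
a=cv2.imread('pics/top1.png');b=cv2.imread('pics/scene1.png')
cv2.imwrite('pics/both1.png',cv2.resize(np.vstack([np.pad(a,((0,0),(0,160),(0,0))),b]),(450,600)))
print('tip px',proj('scene',[observe()['ee_pos']-[0,0,.025]]),proj('top',[observe()['ee_pos']-[0,0,.025]]))
E
```

```text
time: 3.1
ee_pos: [0.4732, 0.3325, 0.1396]
orientation: [-2.649, -1.685, 0.007]
contact_force: [-0.3, 0.3, -0.3]
finger_gap: -0.0001
[0.47315744 0.33246847 0.13961253]
(0.4747, 0.3333, 0.141) [ 0.003  0.002 -0.003]
(0.4747, 0.3333, 0.085) [0.003 0.003 0.109]
toolx ang 64.93626703656533 tilt [-5.1e-03 -4.0e-04 -1.0e+00]
tip px [[319.07413115 233.75570144]] [[291.69844203 257.70186251]]
```

View pics/scene1.png

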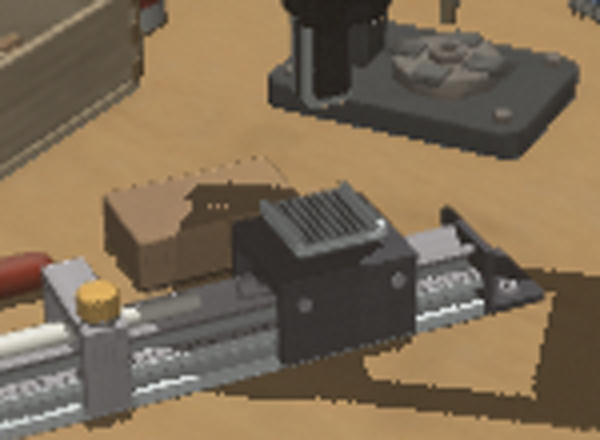

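The fingers' tip shows at about (321,236) and the pad centre at (321,264), so the fingertips are above the pad as predicted. Descending.

```bash
python3 -m jog '[[0.003,0.002,0.06,0],[0.003,0.002,0.095,0],[0.003,0.002,0.105,0],[0.003,0.002,0.111,0],[0.003,0.002,0.114,0],[0.003,0.002,0.114,0],[0.003,0.002,0.114,0]]'; python3 -c "
from h import *
share([(.4747,.3333,.079)]);print(observe()['contact_force'])"
```

```text
time: 4.08
ee_pos: [0.4769, 0.3347, 0.0856]
orientation: [-2.649, -1.685, -0.003]
contact_force: [0.2, 1.0, 0.4]
finger_gap: 0.0001
(0.4747, 0.3333, 0.079) [-0.004 -0.003  0.013]
toolx ang 64.93566679948194 tilt [ 4.0e-04  2.5e-03 -1.0e+00]
[0.23803015 1.03554229 0.43938786]
```

```bash
python3 -m jog '[[-0.002,-0.002,0.004,0],[-0.003,-0.002,0.008,0],[-0.003,-0.002,0.012,0],[-0.003,-0.002,0.012,0],[-0.003,-0.002,0.012,0]]'; python3 -c "
from h import *
share([(.4747,.3333,.079)]);print(observe()['contact_force'])"
```

```text
time: 4.7
ee_pos: [0.4755, 0.3341, 0.0803]
orientation: [-2.649, -1.685, -0.004]
contact_force: [-1.2, -0.4, 7.2]
finger_gap: 0.0
(0.4747, 0.3333, 0.079) [-0.002 -0.001  0.003]
toolx ang 64.92971681176289 tilt [ 9.0e-04  3.1e-03 -1.0e+00]
[-1.15089048 -0.37013301  7.16353764]
```

```bash
python3 -m jog '[[0,0,0.002,0],[0,0,0.004,0],[0,0,0.004,0],[0,0,0.004,0]]'; python3 -c "
from h import *
share([(.4747,.3333,.079)]);print(observe()['contact_force'],observe()['ee_pos'])"
```

```text
time: 5.2
ee_pos: [0.4755, 0.3342, 0.0789]
orientation: [-2.649, -1.685, -0.004]
contact_force: [-1.8, -0.9, 7.5]
finger_gap: -0.0
(0.4747, 0.3333, 0.079) [-0.002 -0.001 -0.   ]
toolx ang 64.9313325454197 tilt [ 0.0011  0.0033 -1.    ]
[-1.77660774 -0.9006464   7.45150526] [0.47550089 0.33416419 0.07892177]
```

```bash
python3 -m jog '[[0.002,0,0,0],[0.005,0,0,0],[0.009,0,0,0],[0.013,0,0,0],[0.017,0,0,0],[0.021,0,0,0],[0.025,0,0,0],[0.029,0,0,0],[0.033,0,0,0],[0.036,0,0,0],[0.038,0,0,0],[0.038,0,0,0]]'; python3 - <<'E'
from h import *
s=observe();print(s['contact_force'],s['ee_pos'])
M=R.from_rotvec(s['orientation']).as_matrix();print('tool F',s['contact_force']@M)
p,d=snap('scene'); c=p[210:320,220:390,::-1]; cv2.imwrite('pics/scene2.png',cv2.resize(c,None,fx=4,fy=4,interpolation=2))
E
```

```text
time: 6.7
ee_pos: [0.4836, 0.3514, 0.0796]
orientation: [-2.649, -1.685, -0.005]
contact_force: [-1.6, -1.7, 7.5]
finger_gap: 0.0001
[-1.58021788 -1.6916087   7.54002957] [0.48358226 0.35144355 0.07962482]
tool F [-2.17364502 -0.71642272 -7.54802493]
```

View pics/scene2.png

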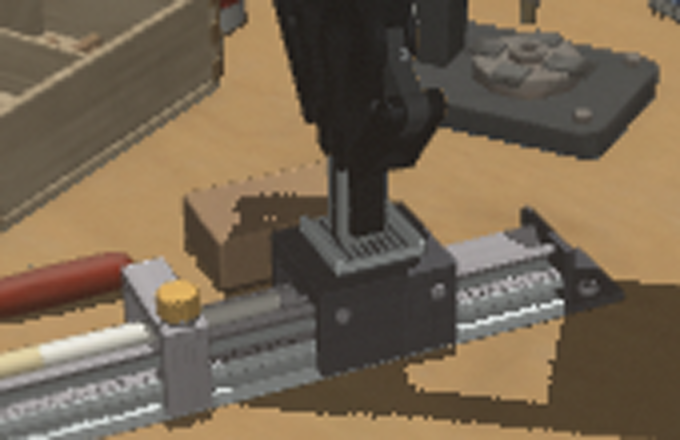

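The pusher's front lower corner moved from px x≈310 to ≈300 with the fingers still on the pad between the ridges. Continuing.

```bash
python3 -m jog '[[0.003,0,0.001,0],[0.007,0,0.001,0],[0.012,0,0.001,0],[0.017,0,0.001,0],[0.022,0,0.002,0],[0.027,0,0.002,0],[0.032,0,0.002,0],[0.037,0,0.002,0],[0.042,0,0.002,0],[0.046,0,0.002,0],[0.049,0,0.002,0],[0.049,0,0.002,0]]'; python3 - <<'E'
from h import *
s=observe();print(s['contact_force'],s['ee_pos'])
M=R.from_rotvec(s['orientation']).as_matrix();print('tool F',s['contact_force']@M)
q=s['ee_pos'][:2]-[.4755,.3342];print(q@[.426,.905],q@[.905,-.426])
p,d=snap('scene','scene3full.png')
C=cloud('scene',d);e=np.array([.426,.905]);n=np.array([.905,-.426]);w=C[...,:2]-[.475,.3315];a=w@e;b=w@n
for lo,hi in((.038,.0475),(.045,.0475),(.0485,.052),(.053,.062)):
  m=(C[...,2]>lo)&(C[...,2]<hi)&(b<.03)&(b>-.035)&(a>0)&(a<.16); print(lo,np.histogram(a[m],np.arange(0,.16,.005))[0])
E
```

```text
time: 8.25
ee_pos: [0.4941, 0.3738, 0.0794]
orientation: [-2.649, -1.686, -0.006]
contact_force: [-1.0, 0.3, 7.3]
finger_gap: 0.0
[-0.95309799  0.32918444  7.28318618] [0.49406137 0.37377232 0.07943715]
tool F [-0.07531758 -1.00236833 -7.28362163]
0.04372009135707983 -5.9766367454743936e-05
0.038 [ 0  0 22 22 19 17 19 14 15 17 14 19 19 31 48 32  0  0  0  2 23 24 25 66
  0  0  0  0  0  0  1]
0.045 [ 0  0 16 12  8  8  8  3  6  9  6  9 11 19 21 11  0  0  0  2 13 13 15 35
  0  0  0  0  0  0  0]
0.0485 [ 0  0  5 11  5  4  4  5  4  3  6  5 14 16 12  0  0  0  0  0  4  7 12 12
  0  0  0  0  0  0  0]
0.053 [ 0  0  0  0 17 34 17 22 19 21 32 38 46  0  0  0  0  0  0  1 15 27 28 18
  0  0  0  0  0  0  0]
```

```bash
python3 -m jog '[[0.003,0,0.001,0],[0.007,0,0.001,0],[0.011,0,0.001,0],[0.015,0,0.002,0],[0.019,0,0.002,0],[0.023,0,0.002,0],[0.027,0,0.002,0],[0.030,0,0.002,0],[0.033,0,0.002,0],[0.033,0,0.002,0]]'; cat > st.py <<'E'
from h import *
s=observe()
M=R.from_rotvec(s['orientation']).as_matrix();print('tool F',s['contact_force']@M)
q=s['ee_pos'][:2]-[.4755,.3342];print(s['time'],q@[.426,.905],q@[.905,-.426],s['ee_pos'])
p,d=snap('scene')
C=cloud('scene',d);e=np.array([.426,.905]);n=np.array([.905,-.426]);w=C[...,:2]-[.475,.3315];a=w@e;b=w@n
for lo,hi in((.038,.0475),(.0485,.052)):
  m=(C[...,2]>lo)&(C[...,2]<hi)&(b<.03)&(b>-.035)&(a>.06)&(a<.12); print(lo,np.histogram(a[m],np.arange(0.06,.121,.002))[0])
E
python3 st.py
```

```text
time: 9.55
ee_pos: [0.5011, 0.3889, 0.0793]
orientation: [-2.648, -1.686, -0.006]
contact_force: [-2.1, 0.1, 7.3]
finger_gap: 0.0001
tool F [-0.71370167 -1.94042525 -7.29887541]
9.55 0.06036905321976573 -0.00012039271031010823 [0.50109544 0.3888579  0.0792568 ]
0.038 [ 8  5  8  3  7  6 10  7  7  9 12 14 12 14  9 37 22  0  0  2  6  9  8  9
  8 11 10 11 20 42]
0.0485 [ 2  2  3  2  4  2  2  1  2  3 16  3  9  4  5  2  1  0  0  0  4  2  1  3
  4  4  5  3  6  1]
```

```bash
python3 -m jog '[[0.002,0,0.001,0],[0.004,0,0.001,0],[0.006,0,0.001,0],[0.008,0,0.001,0],[0.009,0,0.001,0],[0.009,0,0.001,0]]'; python3 st.py
```

```text
time: 10.35
ee_pos: [0.503, 0.3929, 0.0795]
orientation: [-2.648, -1.686, -0.007]
contact_force: [-2.5, -0.8, 7.7]
finger_gap: -0.0003
tool F [-1.7475357  -1.93406849 -7.74017951]
10.35 0.06486891972911243 -0.00013989473367676395 [0.50299378 0.39293654 0.07950447]
0.038 [ 8  9  5  5  6  7  8  6  9  5  8  9 11 15  8 11  9 11 23  6 11  4  9 13
  9  8 13  9 14 45]
0.0485 [2 3 1 2 1 2 3 1 1 2 4 3 6 3 6 7 5 6 0 0 0 2 3 2 4 3 4 6 9 0]
```

Nearly touching; now half-millimetre steps, checking force.

```bash
python3 -m jog '[[0.001,0,0.001,0],[0.002,0,0.001,0],[0.003,0,0.001,0],[0.003,0,0.001,0],[0.003,0,0.001,0]]'; python3 st.py
```

```text
time: 11.02
ee_pos: [0.5036, 0.3942, 0.0797]
orientation: [-2.648, -1.686, -0.007]
contact_force: [-2.2, -1.2, 7.0]
finger_gap: 0.0001
tool F [-1.95360665 -1.49954569 -7.05917345]
11.025 0.0663191297578042 -0.00013286368429865235 [0.50361762 0.39424533 0.07971612]
0.038 [ 9  8  8  7  7  7  7  7  3  6  9  5 13 15 11  8 14 10 21  8  9  8  9  9
 10  9 10 12 14 43]
0.0485 [ 2  3  4  1  3  2  2  3  3  3  3  3  3 12  3  7  2  7  3  0  0  0  4  4
  4  4  4  5  4  6]
```

```bash
python3 -m jog '[[0.001,0,0.002,0],[0.002,0,0.002,0],[0.003,0,0.002,0],[0.003,0,0.002,0],[0.003,0,0.002,0]]'; python3 st.py; python3 - <<'E'
from h import *
p=np.load('last_scene.npz')['p']; c=p[215:325,210:360,::-1]; cv2.imwrite('pics/scene4.png',cv2.resize(c,None,fx=5,fy=5,interpolation=2))
E
```

```text
time: 11.7
ee_pos: [0.5041, 0.3952, 0.0794]
orientation: [-2.649, -1.686, -0.006]
contact_force: [-1.9, -1.3, 6.8]
finger_gap: -0.0001
tool F [-1.97875371 -1.12959438 -6.78438648]
11.7 0.06741277531250231 -0.00013419683233093462 [0.50408207 0.39523515 0.07935459]
0.038 [ 8  8  7  8  5  5 10  6 11  8  8  8  9  9 14 12 12 13 11 10  9  8  7  9
  7 11  9 13 14 45]
0.0485 [ 2  3  4  2  1  2  3  1  1  2  5  2  0 10  2  4  3  8  2  3  4  1  5  5
  4  4  6  6  8  3]
```

View pics/scene4.png

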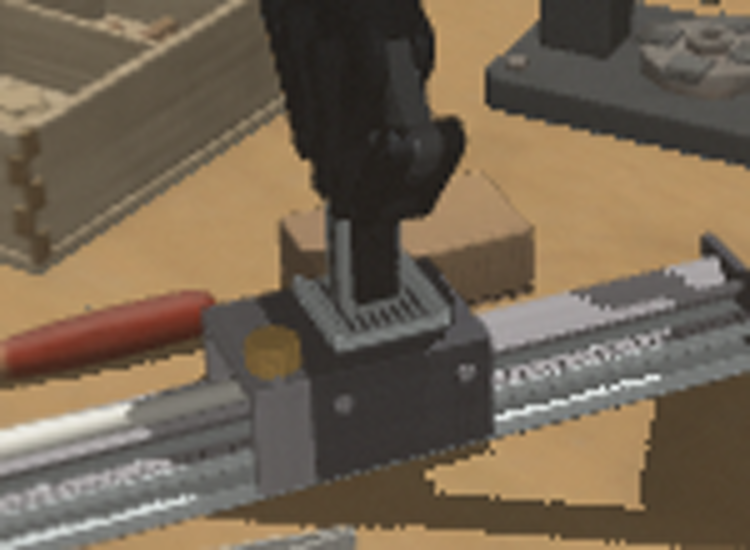

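The pusher's edge now meets the stop visually at (310,430 in crop), within a pixel. I'll continue in small steps until the force shows contact.

```bash
python3 -m jog '[[0.001,0,0.001,0],[0.002,0,0.001,0],[0.002,0,0.001,0],[0.002,0,0.001,0]]'; python3 st.py|head -2;  python3 -m jog '[[0.001,0,0.001,0],[0.002,0,0.001,0],[0.002,0,0.001,0],[0.002,0,0.001,0]]'; python3 st.py|head -2
```

```text
time: 12.25
ee_pos: [0.5041, 0.3953, 0.0793]
orientation: [-2.649, -1.687, -0.004]
contact_force: [-0.8, -3.2, 6.8]
finger_gap: 0.0003
tool F [-3.15740783  0.65379524 -6.85000787]
12.25 0.06747823350803259 -0.0001786145574271136 [0.50406977 0.39531327 0.0793472 ]
time: 12.8
ee_pos: [0.5041, 0.3953, 0.0793]
orientation: [-2.65, -1.688, -0.002]
contact_force: [-2.3, -3.1, 7.2]
finger_gap: -0.0002
tool F [-3.7388769  -0.74319214 -7.24592517]
12.8 0.06752686262906252 -0.00014890544051404528 [0.50411735 0.39534461 0.07929575]
```

Position stalls at 67.5 mm while the along-rail force rises to 3.7 N: it's against the stop. Now lifting straight up.

```bash
python3 -m jog '[[0,0,-0.003,0],[0,0,-0.006,0],[0,0,-0.009,0],[0,0,-0.013,0],[0,0,-0.02,0],[0,0,-0.05,0],[0,0,-0.12,0],[0,0,-0.2,0],[0,0,-0.3,0],[0,0,-0.4,0],[0,0,-0.5,0],[0,0,-0.5,0]]'; python3 st.py; python3 - <<'E'
from h import *
p=np.load('last_scene.npz')['p']; c=p[225:335,190:340,::-1]; cv2.imwrite('pics/scene5.png',cv2.resize(c,None,fx=5,fy=5,interpolation=2))
E
```

```text
time: 14.35
ee_pos: [0.506, 0.3966, 0.3359]
orientation: [-2.649, -1.688, -0.019]
contact_force: [0.6, -0.4, -0.4]
finger_gap: -0.0005
tool F [-0.07897215  0.74001632  0.43245729]
14.35 0.069431692004094 0.0010210088554139737 [0.50598664 0.39656948 0.3358651 ]
0.038 [ 6  7  9  7  6 11  6 10  3 10  5  6 14 12 11 11 14 14 13 11  8  9  9  9
  6 10  7 14 17 44]
0.0485 [0 0 3 1 3 0 1 0 2 1 1 3 2 2 7 6 4 4 1 0 0 2 3 4 6 5 2 7 4 4]
```

View pics/scene5.png

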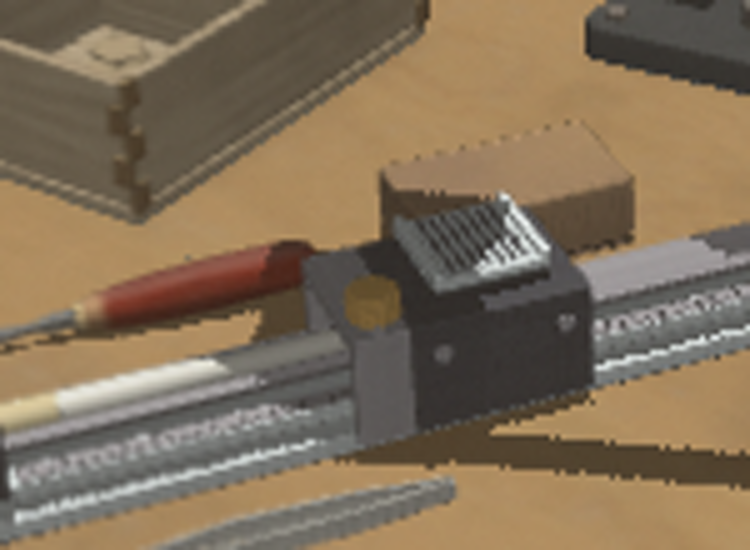

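Pusher sits flush at the stop (seam at (412,380) in the crop), pad free. One numeric check of pad height and tube position (tape) before handing in.

```bash
python3 - <<'E'
from h import *
e=np.array([.426,.905]);n=np.array([.905,-.426])
S0=np.load('last_top.npz')
import cv2
p0s=cv2.imread('pics/scene0.png')[:,:,::-1]; p1=np.load('last_scene.npz'); C=cloud('scene',p1['d'])
w=C[...,:2]-[.475,.3315];a=w@e;b=w@n
m=(C[...,2]>.053)&(a>.04)&(a<.092)&(abs(b)<.03); print('pad z',np.median(C[m][:,2]),'a',np.percentile(a[m],[1,99]))
g=np.mgrid[-.03:.24:.0005]
for nm,p in(('before',p0s),('after',p1['p'])):
    P=np.c_[np.array([.475,.3315])+g[:,None]*e+(-.0035)*n,np.full(len(g),.037)]
    uv=proj('scene',P).astype(np.float32)
    v=cv2.remap(np.ascontiguousarray(p),uv[:,0].copy(),uv[:,1].copy(),1).reshape(-1,3).astype(int)
    tube=(v.min(1)>140); tape=(v[:,0]-v[:,2]>45)&(v[:,0]>150)
    for k,x in(('bright',tube),('tape',tape)):
        i=np.flatnonzero(np.diff(np.r_[0,x.astype(int),0])); print(nm,k,[(round(float(g[s]),4),round(float(g[min(t,len(g)-1)]),4)) for s,t in i.reshape(-1,2) if t-s>5])
E
```

```text
pad z 0.3644584655396555 a [0.04221729 0.09031164]
before bright [(0.034, 0.0405), (0.044, 0.0945), (0.1195, 0.2305)]
before tape [(0.1645, 0.1905)]
after bright [(-0.0175, 0.0275), (0.159, 0.23)]
after tape [(0.213, 0.2305)]
```

```bash
python3 - <<'E'
from h import *
e=np.array([.426,.905]);n=np.array([.905,-.426])
# rear end before (top0/scene0), tube axis height
p0=cv2.imread('pics/top0.png')[:,:,::-1]
g=np.mgrid[.02:.13:.002]
for nm,f,bo in(('top','top0.png',0.),('scene','scene0.png',-.0035)):
    p=cv2.imread('pics/'+f)[:,:,::-1]
    uv=proj(nm,np.c_[np.array([.475,.3315])+g[:,None]*e+bo*n,np.full(len(g),.036)]).astype(np.float32)
    v=cv2.remap(np.ascontiguousarray(p),uv[:,0].copy(),uv[:,1].copy(),1).reshape(-1,3).astype(int)
    print(nm,[(round(float(x)*1000),*map(int,c)) for x,c in zip(g,v)][:32])
c=p0[225:285,235:320]; s=cv2.imread('pics/scene0.png')[255:315,235:320]
p,d=snap('scene'); s2=p[255:315,195:280,::-1]
cv2.imwrite('pics/cmp.png',cv2.resize(np.vstack([s,s2]),None,fx=5,fy=5,interpolation=2)[:600])
C=cloud('scene',d);w=C[...,:2]-[.475,.3315];a=w@e;b=w@n
m=(C[...,2]>.053)&(C[...,2]<.07)&(a>.04)&(a<.092)&(abs(b)<.03); print('pad z',np.median(C[m][:,2]),np.percentile(a[m],[1,99]))
E
```

```text
top [(20, 171, 175, 179), (22, 174, 178, 182), (24, 162, 165, 168), (26, 128, 131, 134), (28, 94, 94, 98), (30, 74, 72, 77), (32, 75, 72, 75), (34, 92, 89, 92), (36, 116, 111, 114), (38, 130, 125, 128), (40, 133, 127, 131), (42, 129, 123, 126), (44, 120, 114, 116), (46, 115, 110, 112), (48, 114, 109, 110), (50, 113, 108, 110), (52, 113, 108, 109), (54, 111, 106, 108), (56, 109, 105, 106), (58, 115, 111, 109), (60, 133, 130, 125), (62, 158, 155, 148), (64, 171, 170, 161), (66, 181, 179, 170), (68, 180, 178, 169), (70, 181, 179, 170), (72, 185, 183, 174), (74, 182, 179, 170), (76, 182, 179, 170), (78, 185, 183, 173), (80, 181, 178, 169), (82, 180, 178, 169)]
scene [(20, 84, 80, 82), (22, 83, 80, 81), (24, 69, 65, 64), (26, 50, 45, 43), (28, 48, 44, 40), (30, 52, 48, 45), (32, 86, 83, 82), (34, 165, 160, 162), (36, 162, 157, 158), (38, 160, 155, 155), (40, 137, 133, 132), (42, 95, 91, 90), (44, 151, 146, 146), (46, 160, 154, 155), (48, 160, 155, 155), (50, 160, 156, 156), (52, 160, 155, 156), (54, 160, 155, 156), (56, 159, 155, 155), (58, 160, 155, 156), (60, 195, 191, 183), (62, 216, 213, 201), (64, 222, 220, 208), (66, 216, 213, 201), (68, 214, 211, 198), (70, 219, 216, 203), (72, 220, 217, 207), (74, 215, 213, 201), (76, 216, 212, 201), (78, 222, 220, 208), (80, 220, 217, 206), (82, 215, 212, 199)]
pad z 0.05806871246879422 [0.0473957  0.08833592]
```

View pics/cmp.png

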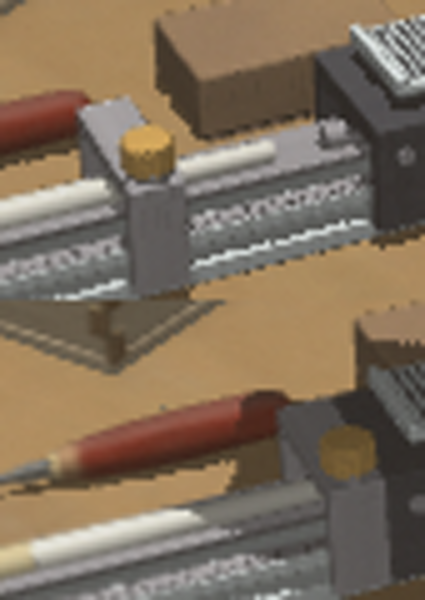

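Scene comparison: the tube's rear end was at about 60 mm and the pin at about 40.5 mm along the rail before. The tape moved 48.5 mm, so with 67–68 mm of pusher travel the gap is about 0 mm. Pad top is back at 58.1 mm. Handing in.

```bash
python3 -c "
from h import *
print(job.finish_job())"
```

```text
the job is handed in; nothing more can be done
None
```

The pusher is set against the stop and the job is handed in. It took about 15 s of the 30 s, and the hand-in reports no verdict.

**What I did:** I pressed the brake pad about 3–4 mm down with closed fingertips (about 7.5 N). I pushed the pusher at up to 20 mm/s, then in half-millimetre steps near the stop. I stopped when its position stalled and the force along the rail rose to 3.7 N. Then I lifted straight up and clear.

**Last checks:**
- **Pusher:** its travel was about 67.5 mm against the 67 mm I estimated beforehand. Its face sits flush with the stop in the picture.
- **Pad:** its top is back at 58.1 mm, which is fully up.
- **Tube:** it moved about 48.5 mm, which matches the travel minus its starting gap of about 19.5 mm. That puts its rear end at the pin within the 1–2 mm accuracy of the measurement. The contact itself is hidden under the stop, so I worked it out from the tape and did not see it.
- **Loose things:** the file, cork block and tweezers look unmoved. I did not look again at the try square and caliper, though nothing went near them.

**Disagreements:** before the first move the two cameras differed by about 2–4 mm on where the pad's centre was. I used a value between them, and the fingers stayed between the ridges the whole way.

I viewed 9 pictures.

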